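# Unstack the slide mailers onto their colour pads

### The arm

A 6-joint arm with a two-finger parallel gripper is mounted at the origin on the work surface. World frame = base frame: x ahead of the robot, y to its left, z up, the work surface at z = 0. Lengths are in m, angles in rad, forces in N, time in s.
With the tool pointing down it reaches from about 0.35 to 0.975 m from the base axis. Payload 4.9 kg.
Tool frame: the origin (TCP) lies at the very end of the fingers, on their centre line; the grasp point (between the pads) lies 19 mm behind it; z points along the fingers, y is the direction in which the jaws open and shut (so a half turn about z gives the same grasp; the last joint's range is limited). The gripper opens to 85 mm and grips with 20 to 120 N. Pads are 22 mm wide; open, the fingers measure 114 mm over their backs; the gripper's body (76 mm by 85 mm) begins 54 mm behind the grasp point. The pads swing forward as they close: fully open they stand 13 mm farther back than shut.
Start: joints at [0.992, 0.053, 1.613, -0, 1.476, -0.119], TCP at [0.277, 0.56, 0.231] pointing down, gripper open.
Joint ranges: [-3.01, 3.01], [-1.01, 2.22], [0.06, 2.58], [-1.02, 4.17], [0.09, 2.62], [-3.14, 3.14]. Speed limits (rad/s): [2.57, 2.57, 3.14, 3.14, 3.14, 3.14].

### API

Orientations are given as a unit quaternion [w, x, y, z].
In Python, from plant import bot gives the robot as it stands. The module is installed in compiled form; this text tells all that it offers.
- The arm moves only by the shell command python3 -m jog 'ROWS'. ROWS is JSON, a list that holds one entry, the list of rows, each a list of 7 numbers: the shift along the world's x, y, z in units of 15 cm (1.0 is 15 cm), then the turn, a rotation vector about the world's x, y, z in units of 0.5 rad (1.0 is 0.5 rad), then the opening, from -1 (shut) to 1 (fully open). In form: [[[x, y, z, rx, ry, rz, grip], ...]]. A call has exactly 8 rows; each row shifts and turns the pose as measured when the row begins; what a row does not reach is not made up. A row lasts 1/8 s, in which the tool goes at most 62.5 mm and 10.7 degrees, less where a joint would pass 70% of its speed; a pose out of reach is approached as far as the arm can. A call with a number of a shift or a turn outside -1 to 1 is refused whole. A call with a gripper value outside its range is refused whole. The fingers move at their own pace and stop on an object; the grip force is fixed at half the most. Time passes only in rows, so rows that do not move let the fingers close, or fill a call up. It gives the time, the measured TCP pose, the force and the opening at its end, in the units of the state.
- bot.state(): the state, without advancing time (a new reading comes with each control period).
- bot.snapshot(name): name is "scene" or "top"; returns a dict with "color" (384x512x3 uint8, red, green, blue), "depth" (384x512 float32, m along the optical axis (not along the pixel's ray), 0 where there is no reading), "vertical_fov" (degrees; the focal length in pixels is half the picture's height over the tangent of half this angle, whatever the lens; pixels are square), "cx", "cy" (the principal point, pixels), "R" (3x3) and "t" (3): a world point X has camera coordinates R X + t. Camera axes: x right, y down, z forward; pixel columns grow to the right and rows downward; lengths in m; the calibration is good to about 2 mm. A picture is of the moment at which its call begins.
- bot.sign_off(): hands the job in, once; it reports no verdict.
The state is a dict: "time_s": time; "q": joint angles; "qd": joint speeds; "tau": joint torques, N m; "tool_pos": TCP position; "tool_rot": TCP orientation; "contact_force": force on the tool from outside, world axes, zero at the start; "moment": the same for the moment, N m; "opening": finger opening in m.
Only numpy, scipy, OpenCV 4.12 (cv2) and the standard library are available. Lean on these libraries where they do the work, as an engineer would, in place of code of your own. Each camera call takes 0.05 s, during which the arm holds its last target.

### The job

Lay out the delivered slide mailers for the microscope session: take the crosswise stack apart and set each mailer flat on the pad whose border has its own colour, lengthwise along the pad and wholly inside the border (either way round). The mailers hold glass slides, so do not drop one or let one tip over, and leave the oil bottle and the petri dish standing where they are.

Things in the scene. Friction and masses are not known exactly. Their poses are not given: they have to be found in the camera images.
- blue_mailer_mid (a point): blue plastic slide mailer (closed box, blank white label on top), 98 x 26 x 30 mm high, 50 to 110 g. Point: its centre, 15 mm above its underside; x along its length, z up. At the bottom of the stack, on a fixed tray 104 mm square, 6 mm high, beside its parallel fellow (blue, yellow: 70 mm centre to centre, 44 mm gap); sides vary.
- green_mailer_mid (a point): green plastic slide mailer (closed box, blank white label on top), 98 x 26 x 30 mm high, 50 to 110 g. Point: its centre, 15 mm above its underside; x along its length, z up. On top of the stack, lying across the blue and yellow ones, beside its parallel fellow (green, red: 70 mm centre to centre, 44 mm gap; centre height 51 mm); sides vary.
- red_mailer_mid (a point): red plastic slide mailer (closed box, blank white label on top), 98 x 26 x 30 mm high, 50 to 110 g. Point: its centre, 15 mm above its underside; x along its length, z up. On top of the stack, lying across the blue and yellow ones, beside its parallel fellow (green, red: 70 mm centre to centre, 44 mm gap; centre height 51 mm); sides vary.
- yellow_mailer_mid (a point): yellow plastic slide mailer (closed box, blank white label on top), 98 x 26 x 30 mm high, 50 to 110 g. Point: its centre, 15 mm above its underside; x along its length, z up. At the bottom of the stack, on a fixed tray 104 mm square, 6 mm high, beside its parallel fellow (blue, yellow: 70 mm centre to centre, 44 mm gap); sides vary.
- blue_pad_top (a point): blue-bordered landing pad: fixed flat white plate, 138 x 62 mm, 3 mm thick, with an 8 mm wide blue border round a white field of 122 x 46 mm, border raised under 1 mm. The point is the centre of its upper face, 3 mm above the desk; its x axis runs along its length. Pads and stack change places between starts.
- green_pad_top (a point): green-bordered landing pad: fixed flat white plate, 138 x 62 mm, 3 mm thick, with an 8 mm wide green border round a white field of 122 x 46 mm, border raised under 1 mm. The point is the centre of its upper face, 3 mm above the desk; its x axis runs along its length. Pads and stack change places between starts.
- red_pad_top (a point): red-bordered landing pad: fixed flat white plate, 138 x 62 mm, 3 mm thick, with an 8 mm wide red border round a white field of 122 x 46 mm, border raised under 1 mm. The point is the centre of its upper face, 3 mm above the desk; its x axis runs along its length. Pads and stack change places between starts.
- yellow_pad_top (a point): yellow-bordered landing pad: fixed flat white plate, 138 x 62 mm, 3 mm thick, with an 8 mm wide yellow border round a white field of 122 x 46 mm, border raised under 1 mm. The point is the centre of its upper face, 3 mm above the desk; its x axis runs along its length. Pads and stack change places between starts.
- oil_bottle_mid (a point): loose amber immersion-oil bottle with a white band and a black cap, 26 mm diameter, 54 mm high, stands upright on the desk among the pads; to be left alone. The point is its centre, 27 mm up.
- petri_dish_mid (a point): loose closed petri dish, white with a clear lid, 55 mm diameter, 16 mm high, lies on the desk among the pads; to be left alone. The point is its centre, 8 mm up.
Not all that is in view belongs to the job. There is more than one size of the part that bears yellow_mailer_mid; the job needs the middle-sized.

How it is judged:
At the end, for the whole second after the job is handed in: Each of the four mailers lies flat (within 0.1 rad) and at rest on the pad of its own colour, its centre within 12.5 mm along and 10.5 mm across of the pad's centre, its length within 0.22 rad of the pad's length (either way round), released (x of blue_mailer_mid in the frame of blue_pad_top between -0.0125 and 0.0125 m and y of blue_mailer_mid in the frame of blue_pad_top between -0.0105 and 0.0105 m and z of blue_mailer_mid in the frame of blue_pad_top between 0.012 and 0.019 m and angle between the x axis of blue_mailer_mid and the x axis of blue_pad_top, either way round below 0.22 rad and angle between each of blue_mailer_mid, green_mailer_mid, red_mailer_mid, yellow_mailer_mid's own z axis and vertical below 0.1 rad and linear speed of each of blue_mailer, green_mailer, red_mailer, yellow_mailer below 0.02 m/s and x of green_mailer_mid in the frame of green_pad_top between -0.0125 and 0.0125 m and y of green_mailer_mid in the frame of green_pad_top between -0.0105 and 0.0105 m and z of green_mailer_mid in the frame of green_pad_top between 0.012 and 0.019 m and angle between the x axis of green_mailer_mid and the x axis of green_pad_top, either way round below 0.22 rad and x of red_mailer_mid in the frame of red_pad_top between -0.0125 and 0.0125 m and y of red_mailer_mid in the frame of red_pad_top between -0.0105 and 0.0105 m and z of red_mailer_mid in the frame of red_pad_top between 0.012 and 0.019 m and angle between the x axis of red_mailer_mid and the x axis of red_pad_top, either way round below 0.22 rad and x of yellow_mailer_mid in the frame of yellow_pad_top between -0.0125 and 0.0125 m and y of yellow_mailer_mid in the frame of yellow_pad_top between -0.0105 and 0.0105 m and z of yellow_mailer_mid in the frame of yellow_pad_top between 0.012 and 0.019 m and angle between the x axis of yellow_mailer_mid and the x axis of yellow_pad_top, either way round below 0.22 rad); the robot touches nothing.
It fails at once if a mailer is tipped by more than about 30 degrees (glass slides inside) (angle between any of blue_mailer_mid, green_mailer_mid, red_mailer_mid, yellow_mailer_mid's own z axis and vertical above 0.52 rad).
It fails at once if a mailer is dropped: it moves faster than 0.7 m/s (a fall of about 25 mm) with no finger on it ((linear speed of blue_mailer above 0.7 m/s and contact force between the fingers and blue_mailer below 0.01 N) or (linear speed of green_mailer above 0.7 m/s and contact force between the fingers and green_mailer below 0.01 N) or (linear speed of red_mailer above 0.7 m/s and contact force between the fingers and red_mailer below 0.01 N) or (linear speed of yellow_mailer above 0.7 m/s and contact force between the fingers and yellow_mailer below 0.01 N)).
It fails at once if the oil bottle is pushed more than 20 mm from its place or tipped over (distance of oil_bottle_mid from where it was at the start of the episode above 0.02 m or angle between oil_bottle_mid's own z axis and vertical above 0.5 rad).
It fails at once if the petri dish is pushed more than 20 mm from its place or tipped over (distance of petri_dish_mid from where it was at the start of the episode above 0.02 m or angle between petri_dish_mid's own z axis and vertical above 0.5 rad).
It also fails if it takes over 99 s, if anything falls off the work surface, if the arm or the gripper's body presses on something with over 40 N, if the wrist force passes 120 N, or if a joint passes its speed limit or range.

## Working session

There is one attempt and no reset: what is moved stays moved. The work goes in short steps, Python scripts to look and compute and a shell command to move; the robot and the scene stay as the last step left them, time stands still between calls to the robot, and variables do not carry over. Pictures are saved under pics/ and viewed, and the job is handed in when it is done.

```bash
mkdir -p pics; python3 - <<'E'
from plant import bot
import cv2,numpy as np,pickle
for n in("scene","top"):
    s=bot.snapshot(n); pickle.dump(s,open(n+".pkl","wb"))
    cv2.imwrite(f"pics/{n}0.png",s["color"][:,:,::-1]); print(n,s["vertical_fov"],s["cx"],s["cy"],np.round(s["R"],3).tolist(),np.round(s["t"],3))
print(bot.state())
E
```

```text
scene 51.541586260102825 253.00855792963313 183.80421004768755 [[0.766, 0.642, -0.017], [0.405, -0.504, -0.763], [-0.498, 0.578, -0.646]] [-0.379 -0.177  1.145]
top 43.40018005232777 255.83824824084022 195.89112422265586 [[0.01, -1.0, -0.003], [-0.996, -0.01, -0.085], [0.085, 0.004, -0.996]] [-0.021  0.5    1.017]
{'time_s': 0.1, 'q': array([ 9.91983971e-01,  5.32909160e-02,  1.61413825e+00,  2.01210768e-05,
        1.47603421e+00, -1.19007530e-01]), 'qd': array([-0.00064013, -0.00055228, -0.00154572, -0.00120597,  0.00061013,
       -0.00057825]), 'tau': array([ 3.11150379e-04, -3.94908321e+01, -3.71361136e+01, -1.08524875e-04,
        3.98825010e-03,  1.42898583e-05]), 'tool_pos': array([0.27704616, 0.55961181, 0.23019694]), 'tool_rot': array([-3.29186887e-04,  2.27883342e-01,  9.73687993e-01, -8.75579461e-04]), 'contact_force': array([ 0.0823584 ,  0.02170916, -0.16503663]), 'moment': array([-0.04679854,  0.0146562 , -0.00325344]), 'opening': 0.08539185396692817}
```

View pics/scene0.png

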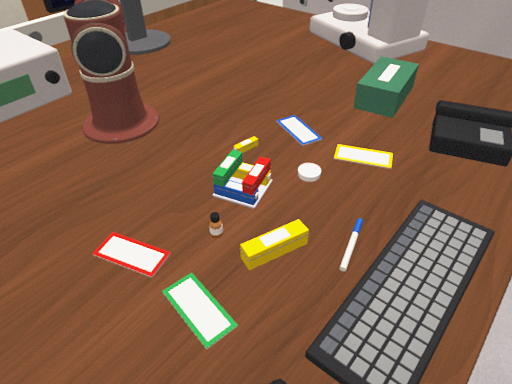

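View pics/top0.png

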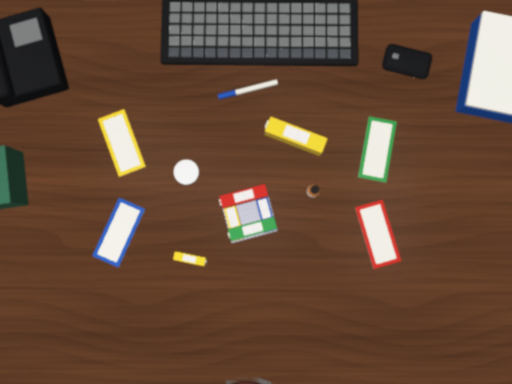

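The top view shows the stack at about (247,213): red on the far side, green near, yellow on the left, blue on the right. The pads are yellow (122,143), blue (119,232), green (378,149) and red (378,234), with the dish at (186,172) and the bottle at (313,190). The big yellow box (296,135) and the small one (190,258) are decoys. Next I measure positions.

```bash
cat > h.py <<'E'
import cv2,numpy as np
def f(s): return 192/np.tan(np.radians(s["vertical_fov"]/2))
def ray(s,uv,z):
    uv=np.atleast_2d(uv).astype(float); F=f(s)
    d=np.c_[(uv[:,0]-s["cx"])/F,(uv[:,1]-s["cy"])/F,np.ones(len(uv))]@s["R"]
    c=-s["R"].T@s["t"]; k=(z-c[2])/d[:,2]
    return c+d*k[:,None]
def proj(s,X):
    c=np.atleast_2d(X)@s["R"].T+s["t"]; return c[:,:2]/c[:,2:]*f(s)+[s["cx"],s["cy"]]
H=dict(red=[(0,10),(170,180)],yellow=[(22,34)],green=[(50,85)],blue=[(105,125)])
def mask(s,col,smin=130,vmin=60):
    h=cv2.cvtColor(s["color"],cv2.COLOR_RGB2HSV); m=0
    for a,b in H[col]: m=m|cv2.inRange(h,(a,smin,vmin),(b,255,255))
    return m
def comps(s,col,amin=40,**k):
    cs,_=cv2.findContours(mask(s,col,**k),cv2.RETR_EXTERNAL,cv2.CHAIN_APPROX_NONE)
    return [c[:,0,:] for c in cs if cv2.contourArea(c)>amin]
def rect(P):
    (c,sz,a)=cv2.minAreaRect((P[:,:2]*1000).astype(np.float32)); 
    if sz[0]<sz[1]: sz=sz[::-1]; a+=90
    a=(a+90)%180-90
    return np.round(c,1),np.round(sz,1),round(a,1)
E
python3 - <<'E'
from h import *; import pickle
for n in("top","scene"):
    s=pickle.load(open(n+".pkl","rb"))
    for col in H:
        vm=130 if col=="red" else 60
        for c in comps(s,col,vmin=vm,amin=60):
            print(n,col,"px",c.mean(0).round(),*[(z,)+rect(ray(s,c,z)) for z in (.003,.036,.066)])
s=pickle.load(open("top.pkl","rb")); d=s["depth"]
print(d[200:226:4,225:275:5].round(3))
E
```

```text
top red px [378. 234.] (0.003, array([ 422.1, -281.8]), array([141.5,  66.4]), 16.3) (0.036, array([ 421.8, -273.6]), array([137.1,  64.3]), 16.3) (0.066, array([ 421.5, -266.2]), array([133.1,  62.4]), 16.3)
top red px [243. 195.] (0.003, array([503. ,  11.4]), array([106.5,  29.2]), -74.4) (0.036, array([500.2,  10.4]), array([103.2,  28.3]), -74.4) (0.066, array([497.6,   9.5]), array([100.2,  27.5]), -74.4)
top yellow px [189. 258.] (0.003, array([365.2, 127.4]), array([69.9, 21.1]), 79.4) (0.036, array([366.7, 122.8]), array([67.7, 20.4]), 79.4) (0.066, array([368. , 118.5]), array([65.7, 19.8]), 79.4)
top yellow px [296. 136.] (0.003, array([ 636.8, -102. ]), array([137.2,  44.3]), 69.0) (0.036, array([629.8, -99.5]), array([132.9,  42.9]), 69.0) (0.066, array([623.4, -97.2]), array([129. ,  41.7]), 69.0)
top yellow px [121. 143.] (0.003, array([617.8, 283.4]), array([140.2,  64.1]), 21.9) (0.036, array([611.4, 273.9]), array([135.8,  62.1]), 21.9) (0.066, array([605.5, 265.2]), array([131.8,  60.3]), 21.9)
top green px [236. 233.] (0.003, array([420.4,  27.1]), array([24.8, 21
[... 3404 characters left out ...]
array([512.1, -80.9]), array([91.8, 45.5]), 30.4)
scene blue px [299. 129.] (0.003, array([419. , 283.6]), array([138.2,  61.5]), -23.0) (0.036, array([447.4, 239.7]), array([130.5,  58.1]), -23.0) (0.066, array([473.3, 199.9]), array([123.6,  55. ]), -23.0)
[[0.993 0.991 0.991 0.996 0.992 1.003 1.03  1.019 1.023 1.059]
 [0.992 0.991 1.    1.051 1.053 1.052 1.053 1.02  1.02  1.046]
 [1.024 1.022 1.023 1.049 1.055 1.052 1.048 1.02  1.019 1.05 ]
 [1.022 1.017 1.021 1.049 1.052 1.048 1.046 1.02  1.016 1.02 ]
 [1.052 1.023 1.022 1.046 1.049 1.045 1.049 1.018 1.018 1.019]
 [1.053 1.018 1.018 1.048 1.049 1.045 1.047 0.99  0.988 0.99 ]
 [1.052 1.017 1.019 1.017 0.987 0.984 0.989 0.986 0.99  0.988]]
```

```bash
python3 - <<'E'
import pickle,cv2
s=pickle.load(open("top.pkl","rb"))["color"][175:255,205:290,::-1]
cv2.imwrite("pics/crop0.png",cv2.resize(s,(680,600*680//680),interpolation=cv2.INTER_NEAREST))
s=pickle.load(open("scene.pkl","rb"))["color"][130:220,190:310,::-1]
cv2.imwrite("pics/crop1.png",cv2.resize(s,(720,540),interpolation=cv2.INTER_NEAREST))
E
```

```text
(no output)
```

View pics/crop0.png

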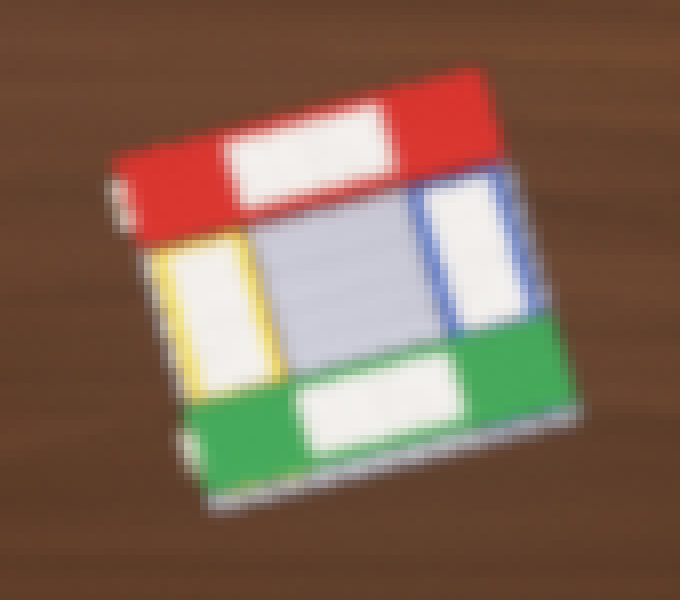

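View pics/crop1.png

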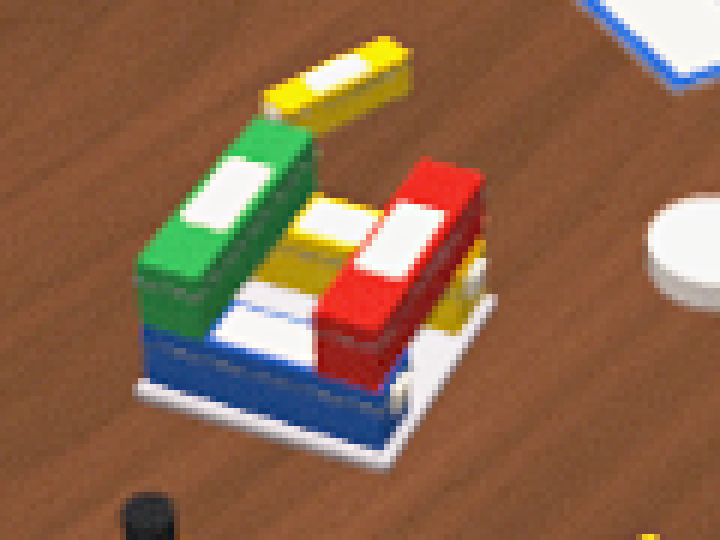

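The two cameras agree on the pads to about 2–3 mm. The stack is centred near (464,0) mm, with green at (429.5,-9.3), red at (497.6,9.5) and a length direction of about -74.7°. I'll move above green first.

```bash
cat > d.py <<'E'
# usage: d.py x y z jaw(deg)  -> remaining delta in jog units
import sys; from plant import bot; import numpy as np
from scipy.spatial.transform import Rotation as R
s=bot.state(); q=s["tool_rot"]; M=R.from_quat([q[1],q[2],q[3],q[0]])
x,y,z,a=map(float,sys.argv[1:5]); p=s["tool_pos"]*1000
yaw=np.degrees(np.arctan2(M.as_matrix()[1,1],M.as_matrix()[0,1]))
c,sn=np.cos(np.radians(a)),np.sin(np.radians(a))
T=R.from_matrix(np.array([[sn,c,0],[-c,sn,0],[0,0,-1]]).astype(float))
rv=(T*M.inv()).as_rotvec()
print("t",s["time_s"],"p",p.round(1),"yaw",yaw.round(1),"q6",s["q"][5].round(2),"F",s["contact_force"].round(1),"open",round(s["opening"]*1000,1))
print("units",((np.array([x,y,z])-p)/150).round(3),(rv/.5).round(3))
E
python3 -m jog '[[[0.1,-0.37,-0.05,0,0,-0.21,0.41],[0.1,-0.37,-0.05,0,0,-0.21,0.41],[0.1,-0.37,-0.05,0,0,-0.21,0.41],[0.1,-0.37,-0.05,0,0,-0.21,0.41],[0.1,-0.37,-0.05,0,0,-0.21,0.41],[0.1,-0.37,-0.05,0,0,-0.21,0.41],[0.1,-0.37,-0.05,0,0,-0.21,0.41],[0.1,-0.37,-0.05,0,0,-0.21,0.41]]]'; python3 d.py 429.5 -9.3 120 15.3
```

```text
time_s: 1.1
tool_pos: [0.3959, 0.1047, 0.1649]
tool_rot: [-0.001, 0.613, 0.79, -0.002]
contact_force: [0.8, -0.2, -0.6]
opening: 0.0603Traceback (most recent call last):
  File "d.py", line 8, in <module>
    T=R.from_matrix(np.array([[sn,c,0],[-c,sn,0],[0,0,-1]]).astype(float))
  File "scipy/spatial/transform/_rotation.pyx", line 1143, in scipy.spatial.transform._rotation.Rotation.from_matrix
ValueError: Non-positive determinant (left-handed or null coordinate frame) in rotation matrix 0: [[ 0.26387305  0.96455742  0.        ]
 [-0.96455742  0.26387305  0.        ]
 [ 0.          0.         -1.        ]].
```

```bash
sed -i 's/\[\[sn,c,0\],\[-c,sn,0\]/[[-sn,c,0],[c,sn,0]/' d.py; python3 d.py 429.5 -9.3 120 15.3
```

```text
t 1.1 p [395.9 104.7 164.9] yaw 14.4 q6 -0.17 F [ 0.8 -0.2 -0.6] open 60.3
units [ 0.224 -0.76  -0.299] [ 0.004 -0.006  0.03 ]
```

```bash
python3 -m jog '[[[0.07,-0.24,-0.09,0,0,0.01,0.41],[0.07,-0.24,-0.09,0,0,0.01,0.41],[0.06,-0.2,-0.08,0,-0.002,0.01,0.41],[0.02,-0.08,-0.04,0,-0.002,0,0.41],[0,0,0,0,0,0,0.41],[0,0,0,0,0,0,0.41],[0,0,0,0,0,0,0.41],[0,0,0,0,0,0,0.41]]]'; python3 d.py 429.5 -9.3 41 15.3
python3 - <<'E'
from plant import bot; import cv2
s=bot.snapshot("scene"); i=s["color"][90:230,160:340,::-1]
cv2.imwrite("pics/a1.png",cv2.resize(i,None,fx=4,fy=4))
E
```

```text
time_s: 2.1
tool_pos: [0.4283, -0.0137, 0.1178]
tool_rot: [-0.001, 0.608, 0.794, -0.001]
contact_force: [0.3, 0.4, -0.4]
opening: 0.0602
t 2.1 p [428.3 -13.7 117.8] yaw 15.0 q6 -0.47 F [ 0.3  0.4 -0.4] open 60.2
units [ 0.008  0.029 -0.512] [ 0.    -0.003  0.009]
```

View pics/a1.png

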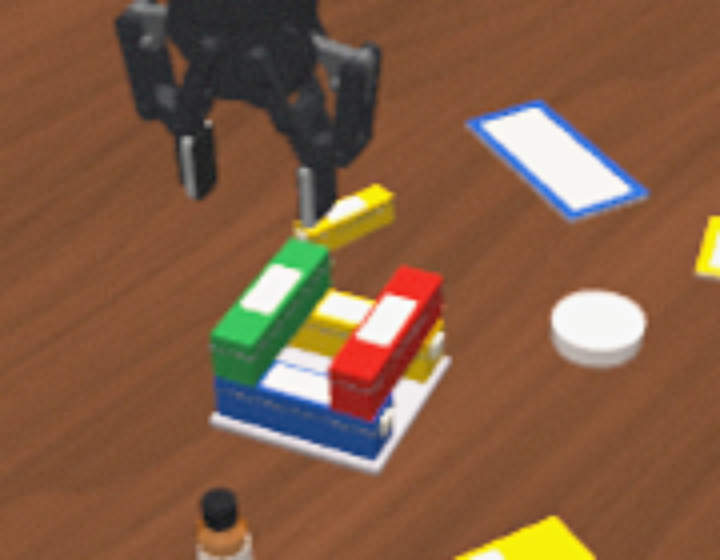

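The fingers straddle the green mailer along the right axis. I'll correct the offset and descend.

```bash
python3 -m jog '[[[0.008,0.029,-0.05,0,-0.003,0.009,0.41],[0,0,-0.1,0,0,0,0.41],[0,0,-0.1,0,0,0,0.41],[0,0,-0.1,0,0,0,0.41],[0,0,-0.08,0,0,0,0.41],[0,0,-0.04,0,0,0,0.41],[0,0,0,0,0,0,0.41],[0,0,0,0,0,0,0.41]]]'; python3 d.py 429.5 -9.3 41 15.3
```

```text
time_s: 3.15
tool_pos: [0.4284, -0.0085, 0.041]
tool_rot: [-0.001, 0.606, 0.795, -0.001]
contact_force: [-0.7, 0.2, 0.7]
opening: 0.0601
t 3.15 p [428.4  -8.5  41. ] yaw 15.3 q6 -0.46 F [-0.7  0.2  0.7] open 60.1
units [ 0.007 -0.005 -0.   ] [-0.001 -0.005 -0.001]
```

```bash
python3 -m jog '[[[0,0,0,0,0,0,-1],[0,0,0,0,0,0,-1],[0,0,0,0,0,0,-1],[0,0,0,0,0,0,-1],[0,0,0,0,0,0,-1],[0,0,0,0,0,0,-1],[0,0,0.02,0,0,0,-1],[0,0,0.05,0,0,0,-1]]]'; python3 -m jog '[[[0,0,0.1,0,0,0,-1],[0,0,0.1,0,0,0,-1],[0,0,0.15,0,0,0,-1],[0,0,0.15,0,0,0,-1],[0,0,0.1,0,0,0,-1],[0,0,0.04,0,0,0,-1],[0,0,0,0,0,0,-1],[0,0,0,0,0,0,-1]]]'; python3 d.py 608.7 -282.4 140 79.7
python3 - <<'E'
from plant import bot; import cv2
s=bot.snapshot("scene"); i=s["color"][70:230,160:340,::-1]
cv2.imwrite("pics/a2.png",cv2.resize(i,None,fx=3,fy=3))
E
```

```text
time_s: 4.15
tool_pos: [0.4284, -0.0085, 0.0525]
tool_rot: [-0.001, 0.606, 0.795, -0.001]
contact_force: [0.1, 0.1, -1.5]
opening: 0.0249
time_s: 5.15
tool_pos: [0.4292, -0.0086, 0.1571]
tool_rot: [0.001, 0.606, 0.795, 0.001]
contact_force: [0.0, 0.6, -0.8]
opening: 0.0251
t 5.15 p [429.2  -8.6 157.1] yaw 15.4 q6 -0.46 F [ 0.   0.6 -0.8] open 25.1
units [ 1.197 -1.825 -0.114] [-2.000e-03  6.000e-03  2.246e+00]
```

View pics/a2.png

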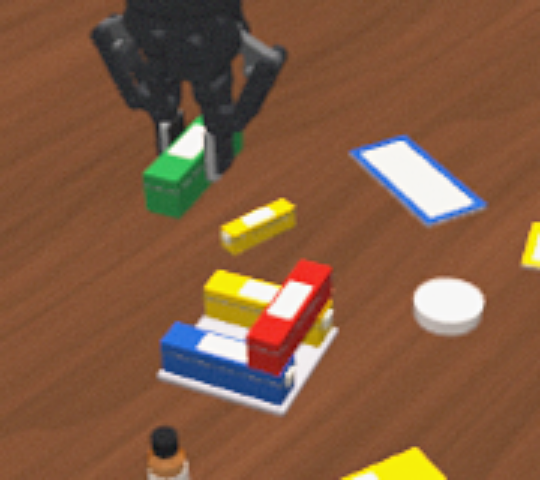

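Green is held level and clear of the stack. I'll carry it to the green pad.

```bash
python3 -m jog '[[[0.08,-0.12,0,0,0,0.15,-1],[0.17,-0.26,-0.01,0,0,0.3,-1],[0.17,-0.26,-0.01,0,0,0.3,-1],[0.17,-0.26,-0.01,0,0,0.3,-1],[0.17,-0.26,-0.01,0,0,0.3,-1],[0.17,-0.26,-0.01,0,0,0.3,-1],[0.15,-0.22,-0.01,0,0,0.3,-1],[0.08,-0.12,-0.01,0,0,0.2,-1]]]'; python3 d.py 608.7 -282.4 140 79.7
```

```text
time_s: 6.2
tool_pos: [0.6037, -0.2787, 0.1363]
tool_rot: [-0.006, 0.094, 0.996, 0.001]
contact_force: [0.6, 1.1, -0.6]
opening: 0.0247
t 6.2 p [ 603.7 -278.7  136.3] yaw 79.2 q6 -1.92 F [ 0.6  1.1 -0.6] open 24.7
units [ 0.033 -0.025  0.024] [-0.006 -0.023  0.019]
```

```bash
python3 -m jog '[[[0.03,-0.02,-0.03,-0.006,-0.02,0.02,-1],[0,0,-0.15,0,0,0,-1],[0,0,-0.2,0,0,0,-1],[0,0,-0.2,0,0,0,-1],[0,0,-0.12,0,0,0,-1],[0,0,-0.05,0,0,0,-1],[0,0,0,0,0,0,-1],[0,0,0,0,0,0,-1]]]'; python3 d.py 608.7 -282.4 9 79.7
python3 - <<'E'
from plant import bot; import cv2
a=bot.snapshot("scene")["color"][250:370,120:280,::-1]; b=bot.snapshot("top")["color"][100:220,310:470,::-1]
cv2.imwrite("pics/a3.png",cv2.resize(cv2.hconcat([a,b]),None,fx=2.5,fy=2.5))
E
```

```text
time_s: 7.2
tool_pos: [0.6038, -0.2762, 0.0124]
tool_rot: [-0.005, 0.092, 0.996, 0.003]
contact_force: [-0.1, -0.1, -1.5]
opening: 0.0251
t 7.2 p [ 603.8 -276.2   12.4] yaw 79.5 q6 -1.93 F [-0.1 -0.1 -1.5] open 25.1
units [ 0.033 -0.041 -0.023] [-0.012 -0.018  0.007]
```

View pics/a3.png

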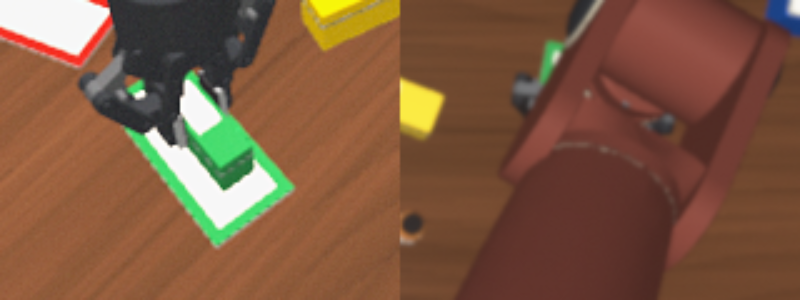

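The scene view shows green just above its pad. I'll correct 5–6 mm, lower the last 3–4 mm and check.

```bash
python3 -m jog '[[[0.035,-0.042,0,-0.012,-0.018,0.007,-1],[0,0,0,0,0,0,-1],[0,0,0,0,0,0,-1],[0,0,-0.01,0,0,0,-1],[0,0,-0.01,0,0,0,-1],[0,0,0,0,0,0,-1],[0,0,0,0,0,0,-1],[0,0,0,0,0,0,-1]]]'; python3 d.py 608.7 -282.4 9 79.7
```

```text
time_s: 8.3
tool_pos: [0.6106, -0.2839, 0.0113]
tool_rot: [0.002, 0.09, 0.996, -0.001]
contact_force: [1.0, 0.6, -1.2]
opening: 0.0248
t 8.3 p [ 610.6 -283.9   11.3] yaw 79.7 q6 -1.94 F [ 1.   0.6 -1.2] open 24.8
units [-0.013  0.01  -0.015] [0.005 0.007 0.   ]
```

```bash
python3 -m jog '[[[-0.005,0.005,-0.02,0.003,0.004,0,-1],[0,0,0,0,0,0,-1],[0,0,-0.01,0,0,0,-1],[0,0,0,0,0,0,-1],[0,0,0,0,0,0,-1],[0,0,0,0,0,0,-1],[0,0,0,0,0,0,-1],[0,0,0,0,0,0,-1]]]'; python3 d.py 608.7 -282.4 9 79.7
```

```text
time_s: 9.3
tool_pos: [0.6109, -0.2838, 0.0094]
tool_rot: [0.001, 0.09, 0.996, -0.001]
contact_force: [-0.1, 0.0, 0.6]
opening: 0.025
t 9.3 p [ 610.9 -283.8    9.4] yaw 79.7 q6 -1.94 F [-0.1  0.   0.6] open 25.0
units [-0.014  0.009 -0.003] [0.003 0.005 0.   ]
```

```bash
python3 -m jog '[[[0,0,0,0,0,0,0.41],[0,0,0,0,0,0,0.41],[0,0,0,0,0,0,0.41],[0,0,0,0,0,0,0.41],[0,0,0.1,0,0,0,0.41],[0,0,0.2,0,0,0,0.41],[0,0,0.25,0,0,0,0.41],[0,0,0.25,0,0,0,0.41]]]'; python3 d.py 497.6 9.5 140 15.3
```

```text
time_s: 10.3
tool_pos: [0.6083, -0.2823, 0.1306]
tool_rot: [-0.002, 0.09, 0.996, 0.001]
contact_force: [0.7, -0.7, -0.5]
opening: 0.0603
t 10.3 p [ 608.3 -282.3  130.6] yaw 79.7 q6 -1.94 F [ 0.7 -0.7 -0.5] open 60.3
units [-0.738  1.945  0.063] [-0.007 -0.003 -2.248]
```

```bash
python3 -m jog '[[[-0.05,0.13,0.02,0,0,-0.15,0.41],[-0.1,0.27,0.01,0,0,-0.3,0.41],[-0.1,0.27,0.01,0,0,-0.3,0.41],[-0.1,0.27,0.01,0,0,-0.3,0.41],[-0.1,0.27,0,0,0,-0.3,0.41],[-0.1,0.27,0,0,0,-0.3,0.41],[-0.1,0.25,0,0,0,-0.3,0.41],[-0.07,0.17,0,0,0,-0.25,0.41]]]'; python3 - <<'E'
from plant import bot; import cv2,pickle; from h import *
s=bot.snapshot("scene"); pickle.dump(s,open("s1.pkl","wb"))
t=bot.snapshot("top"); pickle.dump(t,open("t1.pkl","wb"))
i=cv2.hconcat([s["color"][120:380,120:320,::-1],t["color"][100:360,200:400,::-1]])
cv2.imwrite("pics/a4.png",cv2.resize(i,None,fx=2,fy=2))
E
python3 d.py 497.6 9.5 120 15.3
```

```text
time_s: 11.3
tool_pos: [0.5027, 0.0062, 0.1569]
tool_rot: [0.01, 0.613, 0.79, -0.003]
contact_force: [0.1, -1.0, 0.5]
opening: 0.0602
t 11.4 p [502.6   6.8 156.8] yaw 14.7 q6 -0.38 F [ 0.   0.1 -0.2] open 60.4
units [-0.033  0.018 -0.245] [0.034 0.023 0.022]
```

View pics/a4.png

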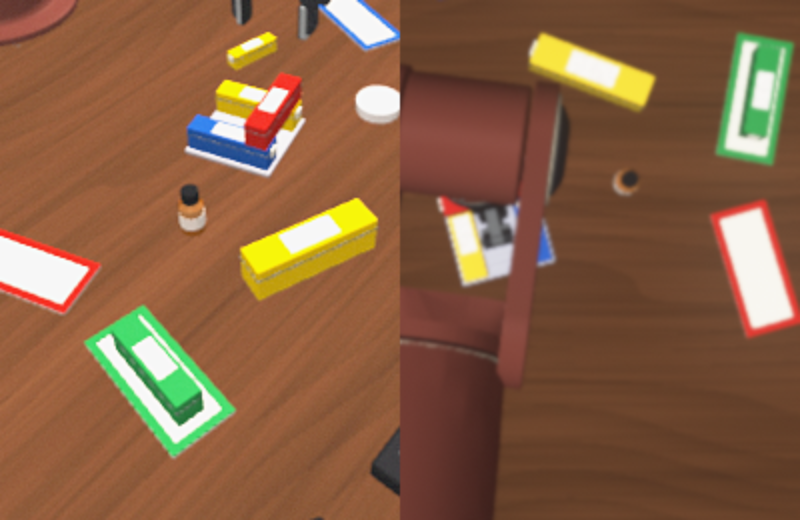

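```bash
cat > chk.py <<'E'
# placed mailer: white label centre of top face vs pad centre, top view
import sys,pickle; from h import *
def chk(s,col,pad,ang):
    pad=np.array(pad)
    h=cv2.cvtColor(s["color"],cv2.COLOR_RGB2HSV); w=((h[:,:,1]<60)&(h[:,:,2]>150)).astype(np.uint8)
    n,l,st,ce=cv2.connectedComponentsWithStats(w)
    for i in range(1,n):
        if st[i,4]<20: continue
        X=ray(s,ce[i],.033)[0]*1000
        d=X[:2]-pad; a=np.radians(ang); e=[d@[np.cos(a),np.sin(a)],d@[-np.sin(a),np.cos(a)]]
        if np.hypot(*d)<40:
            ys,xs=np.where(l==i); print(col,"label area",st[i,4],"centre",X[:2].round(1),"along/across",np.round(e,1),"rect",rect(ray(s,np.c_[xs,ys],.033)))
E
python3 - <<'E'
from chk import *
for n in("t1.pkl","s1.pkl"): chk(pickle.load(open(n,"rb")),"green",(608.7,-282.4),-10.3)
E
```

```text
green label area 754 centre [ 598.  -272.2] along/across [-12.3   8.2] rect (array([ 603.1, -275.1]), array([119.7,  46. ]), -10.4)
green label area 957 centre [ 630. -297.] along/across [ 23.5 -10.6] rect (array([ 624.7, -293.5]), array([116.9,  44.9]), -10.2)
```

```bash
python3 - <<'E'
import pickle; from h import *
for n,b in(("t1.pkl",(110,190,350,405)),("s1.pkl",(265,350,155,245))):
    s=pickle.load(open(n,"rb")); i=s["color"][b[0]:b[1],b[2]:b[3],::-1]
    cv2.imwrite("pics/"+n[:2]+"c.png",cv2.resize(i,None,fx=6,fy=6,interpolation=cv2.INTER_NEAREST))
E
```

```text
(no output)
```

View pics/t1c.png

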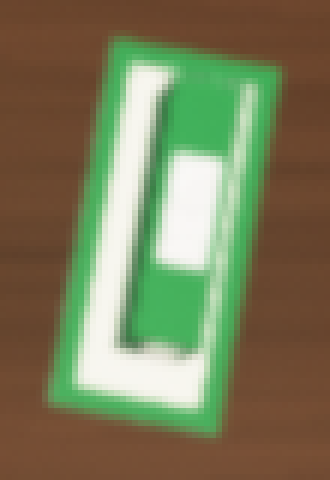

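View pics/s1c.png

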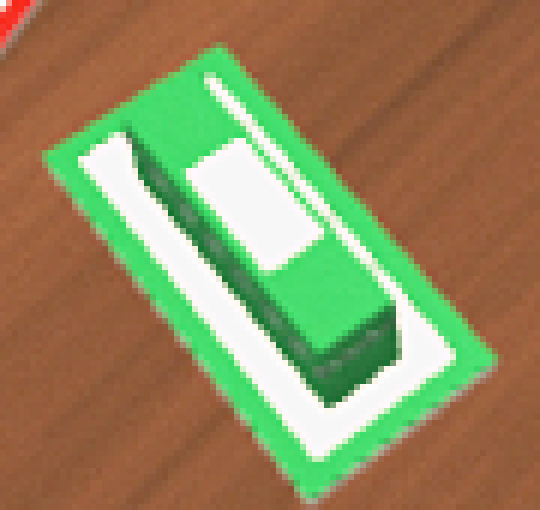

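```bash
cat > e.py <<'E'
import pickle; from h import *
def e(X,pad,ang):
    d=X[:2]*1000-np.array(pad); a=np.radians(ang); return np.round([d@[np.cos(a),np.sin(a)],d@[-np.sin(a),np.cos(a)]],1)
E
python3 - <<'E'
from e import *
for n,uv in(("t1.pkl",(380.9,144.7)),("s1.pkl",(196.9,298.8))): print(n,e(ray(pickle.load(open(n,"rb")),uv,.033)[0],(608.7,-282.4),-10.3))
E
```

```text
t1.pkl [ 3.6 -0.4]
s1.pkl [ 3.8 -1. ]
```

Both views put green about 4 mm along and 1 mm across from its pad centre, which is well inside tolerance. Red is next.

```bash
python3 -m jog '[[[-0.033,0.018,-0.06,0.034,0.023,0.022,0.41],[0,0,-0.06,0,0,0,0.41],[0,0,-0.06,0,0,0,0.41],[0,0,-0.06,0,0,0,0.41],[0,0,-0.06,0,0,0,0.41],[0,0,-0.04,0,0,0,0.41],[0,0,0,0,0,0,0.41],[0,0,0,0,0,0,0.41]]]'; python3 d.py 497.6 9.5 41 15.3
```

```text
time_s: 12.4
tool_pos: [0.4979, 0.007, 0.1023]
tool_rot: [-0.001, 0.606, 0.795, -0.0]
contact_force: [-0.7, 0.7, -0.3]
opening: 0.0605
t 12.4 p [497.9   7.  102.3] yaw 15.3 q6 -0.4 F [-0.7  0.7 -0.3] open 60.5
units [-0.002  0.016 -0.409] [-0.001 -0.002 -0.001]
```

```bash
python3 -m jog '[[[0,0.016,-0.06,0,0,0,0.41],[0,0,-0.1,0,0,0,0.41],[0,0,-0.1,0,0,0,0.41],[0,0,-0.1,0,0,0,0.41],[0,0,-0.04,0,0,0,0.41],[0,0,0,0,0,0,0.41],[0,0,0,0,0,0,0.41],[0,0,0,0,0,0,0.41]]]'; python3 d.py 497.6 9.5 41 15.3
```

```text
time_s: 13.4
tool_pos: [0.4979, 0.0097, 0.0382]
tool_rot: [-0.001, 0.606, 0.795, -0.0]
contact_force: [-0.3, 0.5, -0.3]
opening: 0.0602
t 13.4 p [497.9   9.7  38.2] yaw 15.4 q6 -0.4 F [-0.3  0.5 -0.3] open 60.2
units [-0.002 -0.001  0.019] [-0.001 -0.002 -0.002]
```

```bash
python3 -m jog '[[[0,0,0.02,0,0,0,0.41],[0,0,0,0,0,0,-1],[0,0,0,0,0,0,-1],[0,0,0,0,0,0,-1],[0,0,0,0,0,0,-1],[0,0,0,0,0,0,-1],[0,0,0,0,0,0,-1],[0,0,0,0,0,0,-1]]]'; python3 d.py 497.6 9.5 140 15.3; python3 -m jog '[[[0,0,0.04,0,0,0,-1],[0,0,0.1,0,0,0,-1],[0,0,0.15,0,0,0,-1],[0,0,0.15,0,0,0,-1],[0,0,0.15,0,0,0,-1],[0,0,0.05,0,0,0,-1],[0,0,0,0,0,0,-1],[0,0,0,0,0,0,-1]]]'; python3 d.py 421 -283 130 -73.7
python3 - <<'E'
from plant import bot; import cv2
s=bot.snapshot("scene"); i=s["color"][70:230,160:340,::-1]
cv2.imwrite("pics/a5.png",cv2.resize(i,None,fx=3,fy=3))
E
```

```text
time_s: 14.4
tool_pos: [0.4988, 0.0096, 0.0429]
tool_rot: [0.0, 0.606, 0.795, 0.0]
contact_force: [-0.7, -0.5, 0.6]
opening: 0.0245
t 14.4 p [498.8   9.6  42.9] yaw 15.4 q6 -0.4 F [-0.7 -0.5  0.6] open 24.5
units [-0.008 -0.001  0.648] [-0.     0.002 -0.002]
time_s: 15.4
tool_pos: [0.4978, 0.0097, 0.1447]
tool_rot: [0.001, 0.606, 0.795, 0.001]
contact_force: [1.0, 0.2, -1.1]
opening: 0.0247
t 15.4 p [497.8   9.7 144.7] yaw 15.4 q6 -0.4 F [ 1.   0.2 -1.1] open 24.7
units [-0.512 -1.952 -0.098] [ 3.000e-03  3.000e-03 -3.109e+00]
```

View pics/a5.png

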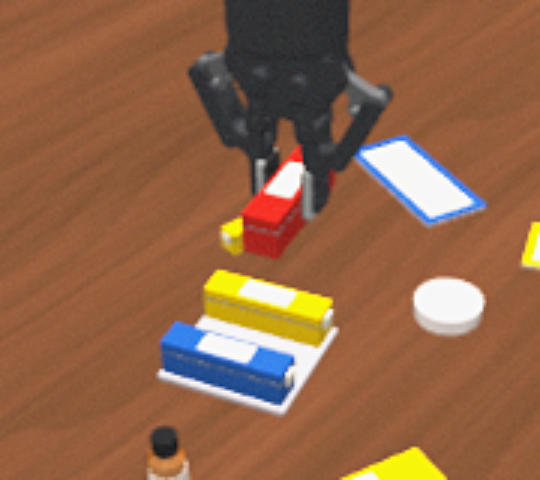

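Red is held level, and blue and yellow haven't moved. I'll carry it to the red pad.

```bash
python3 -m jog '[[[-0.03,-0.12,0,0,0,-0.15,-1],[-0.06,-0.24,0,0,0,-0.34,-1],[-0.06,-0.24,0,0,0,-0.35,-1],[-0.06,-0.24,0,0,0,-0.35,-1],[-0.06,-0.24,0,0,0,-0.35,-1],[-0.06,-0.24,0,0,0,-0.35,-1],[-0.06,-0.24,0,0,0,-0.35,-1],[-0.06,-0.2,-0.02,0,0,-0.35,-1]]]'; python3 d.py 421 -283 40 -73.7
```

```text
time_s: 16.45
tool_pos: [0.4236, -0.2582, 0.1329]
tool_rot: [-0.006, 0.968, 0.25, -0.001]
contact_force: [-0.2, 0.8, -0.9]
opening: 0.0249
t 16.45 p [ 423.6 -258.2  132.9] yaw -61.0 q6 0.36 F [-0.2  0.8 -0.9] open 24.9
units [-0.017 -0.165 -0.62 ] [-0.023 -0.008 -0.443]
```

```bash
python3 -m jog '[[[-0.01,-0.09,-0.05,-0.012,-0.004,-0.22,-1],[0,-0.07,-0.1,-0.01,0,-0.22,-1],[0,0,-0.12,0,0,0,-1],[0,0,-0.12,0,0,0,-1],[0,0,-0.12,0,0,0,-1],[0,0,-0.05,0,0,0,-1],[0,0,0,0,0,0,-1],[0,0,0,0,0,0,-1]]]'; python3 d.py 421 -283 10 -73.7
```

```text
time_s: 17.45
tool_pos: [0.4191, -0.2818, 0.04]
tool_rot: [-0.004, 0.99, 0.14, -0.004]
contact_force: [0.6, -0.1, -0.3]
opening: 0.025
t 17.45 p [ 419.1 -281.8   40. ] yaw -74.0 q6 0.55 F [ 0.6 -0.1 -0.3] open 25.0
units [ 0.012 -0.008 -0.2  ] [-0.013 -0.016  0.009]
```

```bash
python3 -m jog '[[[0.012,-0.008,-0.05,-0.013,-0.016,0.009,-1],[0,0,-0.06,0,0,0,-1],[0,0,-0.05,0,0,0,-1],[0,0,-0.02,0,0,0,-1],[0,0,-0.01,0,0,0,-1],[0,0,0,0,0,0,-1],[0,0,0,0,0,0,-1],[0,0,0,0,0,0,-1]]]'; python3 d.py 421 -283 10 -73.7
```

```text
time_s: 18.45
tool_pos: [0.4222, -0.284, 0.0113]
tool_rot: [0.002, 0.99, 0.142, 0.001]
contact_force: [0.2, -0.8, -0.6]
opening: 0.0248
t 18.45 p [ 422.2 -284.    11.3] yaw -73.7 q6 0.55 F [ 0.2 -0.8 -0.6] open 24.8
units [-0.008  0.007 -0.009] [ 0.006  0.006 -0.001]
```

```bash
python3 -m jog '[[[0,0,-0.01,0.004,0.004,0,-1],[0,0,0,0,0,0,-1],[0,0,0,0,0,0,0.41],[0,0,0,0,0,0,0.41],[0,0,0,0,0,0,0.41],[0,0,0,0,0,0,0.41],[0,0,0.1,0,0,0,0.41],[0,0,0.2,0,0,0,0.41]]]'; python3 d.py 473 -33.6 130 -74.7
```

```text
time_s: 19.45
tool_pos: [0.421, -0.2831, 0.0549]
tool_rot: [-0.001, 0.99, 0.142, -0.001]
contact_force: [0.2, -0.7, -0.7]
opening: 0.0604
t 19.45 p [ 421.  -283.1   54.9] yaw -73.7 q6 0.55 F [ 0.2 -0.7 -0.7] open 60.4
units [0.346 1.663 0.501] [-0.004 -0.004 -0.036]
```

```bash
python3 -m jog '[[[0,0,0.3,0,0,0,0.41],[0.03,0.1,0.2,0,0,0,0.41],[0.05,0.24,0.05,0,0,0,0.41],[0.06,0.28,0,0,0,-0.01,0.41],[0.06,0.28,0,0,0,-0.01,0.41],[0.06,0.28,0,0,0,-0.01,0.41],[0.06,0.28,0,0,0,-0.005,0.41],[0.03,0.2,0,0,0,0,0.41]]]'; python3 d.py 473 -33.6 120 -74.7;  python3 - <<'E'
from plant import bot; import cv2,pickle; from h import *
s=bot.snapshot("scene"); pickle.dump(s,open("s2.pkl","wb"))
t=bot.snapshot("top"); pickle.dump(t,open("t2.pkl","wb"))
i=cv2.hconcat([s["color"][120:320,60:310,::-1],t["color"][110:310,200:420,::-1]])
cv2.imwrite("pics/a6.png",cv2.resize(i,None,fx=1.7,fy=1.7))
cv2.imwrite("pics/a6b.png",cv2.resize(cv2.hconcat([s["color"][225:285,85:180,::-1],t["color"][190:250+25,345:410,::-1][:60]]),None,fx=5,fy=5,interpolation=0))
E
```

```text
time_s: 20.45
tool_pos: [0.478, -0.0308, 0.1553]
tool_rot: [0.005, 0.991, 0.13, 0.008]
contact_force: [-0.3, 1.0, 0.1]
opening: 0.0605
t 20.45 p [478.  -30.8 155.3] yaw -75.0 q6 1.09 F [-0.3  1.   0.1] open 60.5
units [-0.034 -0.019 -0.235] [0.017 0.033 0.011]
```

View pics/a6.png

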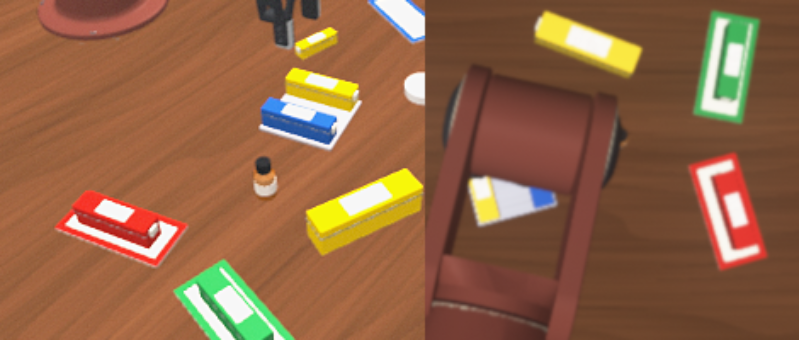

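View pics/a6b.png

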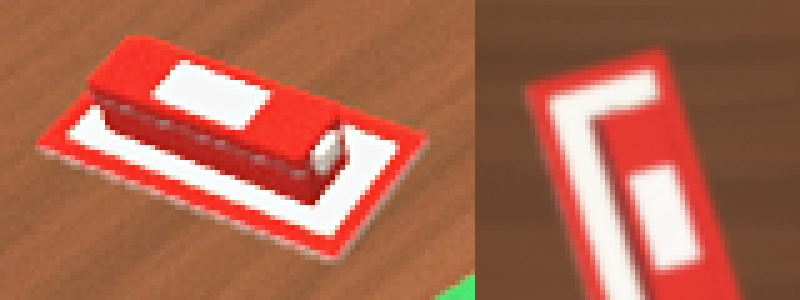

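```bash
python3 - <<'E'
from e import *
s,t=[pickle.load(open(n,"rb")) for n in("s2.pkl","t2.pkl")]
print("red",e(ray(s,(126.9,243.3),.033)[0],(421,-283),16.3),e(ray(t,(382.3,233.1),.033)[0],(421,-283),16.3))
h=cv2.cvtColor(s["color"],cv2.COLOR_RGB2HSV)
w=((h[:,:,1]<50)&(h[:,:,2]>215)).astype(np.uint8)
n,l,st,ce=cv2.connectedComponentsWithStats(w,connectivity=4)
for i in range(1,n):
    if st[i,4]>40 and 190<ce[i][0]<320 and 140<ce[i][1]<215: print(ce[i].round(1),st[i,4],(ray(s,ce[i],.036)[0]*1000).round(1))
cv2.imwrite("pics/a7.png",cv2.resize(s["color"][150:215,200:280,::-1],None,fx=8,fy=8,interpolation=0))
E
```

```text
red [ 1.3 -1.1] [ 1.6 -1.7]
[248.7 167.3] 95 [453.2  34.   36. ]
[308.7 171. ] 331 [568.2 108.7  36. ]
[243.7 188.7] 507 [493.5 -29.7  36. ]
```

View pics/a7.png

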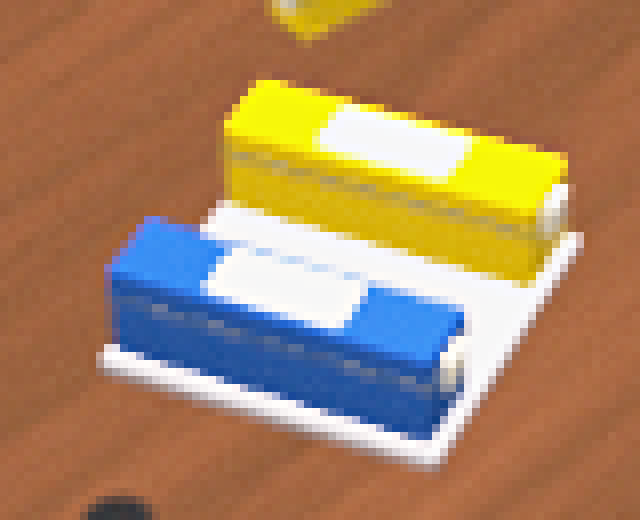

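Red is within 2 mm. Blue and yellow sit where predicted. Now I'll grasp blue.

```bash
python3 -c "
from e import *
print((ray(pickle.load(open('s2.pkl','rb')),(235.3,185.1),.036)[0]*1000).round(1))"
python3 -m jog '[[[-0.034,-0.019,-0.08,0.017,0.033,0.011,0.41],[0,0,-0.1,0,0,0,0.41],[0,0,-0.1,0,0,0,0.41],[0,0,-0.1,0,0,0,0.41],[0,0,-0.1,0,0,0,0.41],[0,0,-0.08,0,0,0,0.41],[0,0,0,0,0,0,0.41],[0,0,0,0,0,0,0.41]]]'; python3 d.py 473 -33.6 11 -74.7
```

```text
[471.3 -32.3  36. ]
time_s: 21.55
tool_pos: [0.4709, -0.036, 0.0644]
tool_rot: [-0.001, 0.991, 0.133, -0.002]
contact_force: [-0.2, -0.2, -0.8]
opening: 0.0604
t 21.55 p [470.9 -36.   64.4] yaw -74.8 q6 1.07 F [-0.2 -0.2 -0.8] open 60.4
units [ 0.014  0.016 -0.356] [-0.002 -0.008  0.002]
```

```bash
python3 -m jog '[[[0.01,0.019,-0.04,-0.002,-0.006,0.002,0.41],[0,0,-0.08,0,0,0,0.41],[0,0,-0.1,0,0,0,0.41],[0,0,-0.08,0,0,0,0.41],[0,0,-0.03,0,0,0,0.41],[0,0,-0.01,0,0,0,0.41],[0,0,0,0,0,0,0.41],[0,0,0,0,0,0,0.41]]]'; python3 d.py 472.3 -33 11 -74.7
```

```text
time_s: 22.55
tool_pos: [0.4733, -0.0329, 0.0108]
tool_rot: [0.0, 0.991, 0.133, 0.001]
contact_force: [0.2, 0.3, -0.4]
opening: 0.0602
t 22.55 p [473.3 -32.9  10.8] yaw -74.7 q6 1.08 F [ 0.2  0.3 -0.4] open 60.2
units [-0.007 -0.001  0.001] [ 0.001  0.003 -0.001]
```

```bash
python3 -m jog '[[[0,0,0,0,0,0,-1],[0,0,0,0,0,0,-1],[0,0,0,0,0,0,-1],[0,0,0,0,0,0,-1],[0,0,0,0,0,0,-1],[0,0,0,0,0,0,-1],[0,0,0,0,0,0,-1],[0,0,0.02,0,0,0,-1]]]'; python3 -m jog '[[[0,0,0.05,0,0,0,-1],[0,0,0.15,0,0,0,-1],[0,0,0.2,0,0,0,-1],[0,0,0.2,0,0,0,-1],[0,0,0.15,0,0,0,-1],[0,0,0.06,0,0,0,-1],[0,0,0,0,0,0,-1],[0,0,0,0,0,0,-1]]]'; python3 d.py 419.5 283.3 130 -112.8
python3 - <<'E'
from plant import bot; import cv2
s=bot.snapshot("scene"); i=s["color"][70:230,160:340,::-1]
cv2.imwrite("pics/a8.png",cv2.resize(i,None,fx=3,fy=3))
E
```

```text
time_s: 23.55
tool_pos: [0.4735, -0.033, 0.0145]
tool_rot: [0.001, 0.991, 0.133, 0.001]
contact_force: [0.5, -0.8, -1.6]
opening: 0.0248
time_s: 24.55
tool_pos: [0.4718, -0.0326, 0.1405]
tool_rot: [0.0, 0.991, 0.133, 0.0]
contact_force: [0.1, 1.5, -1.8]
opening: 0.025
t 24.55 p [471.8 -32.6 140.5] yaw -74.7 q6 1.08 F [ 0.1  1.5 -1.8] open 25.0
units [-0.348  2.106 -0.07 ] [ 2.000e-03  1.000e-03 -1.331e+00]
```

View pics/a8.png

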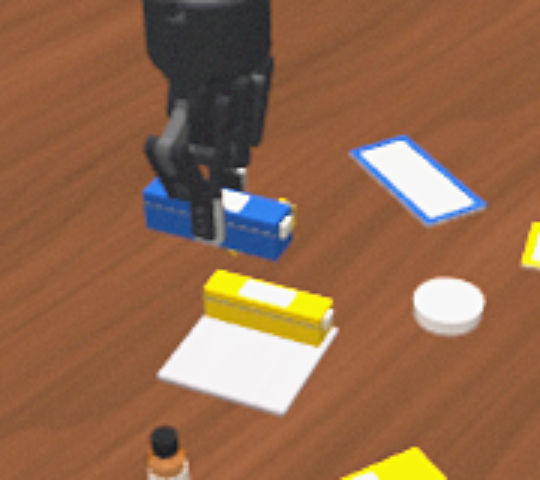

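Blue is held level. I'll carry it to the blue pad.

```bash
python3 -m jog '[[[-0.02,0.13,0,0,0,-0.08,-1],[-0.045,0.27,0,0,0,-0.17,-1],[-0.045,0.27,0,0,0,-0.17,-1],[-0.045,0.27,0,0,0,-0.17,-1],[-0.045,0.27,0,0,0,-0.17,-1],[-0.045,0.27,0,0,0,-0.17,-1],[-0.045,0.27,0,0,0,-0.17,-1],[-0.04,0.22,0,0,0,-0.15,-1]]]'; python3 d.py 419.5 283.3 40 -112.8
```

```text
time_s: 25.6
tool_pos: [0.4152, 0.269, 0.1309]
tool_rot: [0.001, 0.982, -0.191, -0.007]
contact_force: [0.1, 0.3, -1.1]
opening: 0.0247
t 25.6 p [415.2 269.  130.9] yaw -112.0 q6 2.37 F [ 0.1  0.3 -1.1] open 24.7
units [ 0.028  0.095 -0.606] [-0.003 -0.027 -0.027]
```

```bash
python3 -m jog '[[[0.025,0.07,-0.05,-0.003,-0.027,-0.027,-1],[0,0,-0.12,0,0,0,-1],[0,0,-0.15,0,0,0,-1],[0,0,-0.15,0,0,0,-1],[0,0,-0.1,0,0,0,-1],[0,0,-0.03,0,0,0,-1],[0,0,0,0,0,0,-1],[0,0,0,0,0,0,-1]]]'; python3 d.py 419.5 283.3 9 -112.8
```

```text
time_s: 26.6
tool_pos: [0.4147, 0.2777, 0.0306]
tool_rot: [0.004, 0.98, -0.197, -0.005]
contact_force: [-0.1, 0.6, -0.1]
opening: 0.0245
t 26.6 p [414.7 277.7  30.6] yaw -112.7 q6 2.41 F [-0.1  0.6 -0.1] open 24.5
units [ 0.032  0.037 -0.144] [ 0.01  -0.021 -0.004]
```

```bash
python3 -m jog '[[[0.03,0.035,-0.03,0.01,-0.02,-0.004,-1],[0,0,-0.04,0,0,0,-1],[0,0,-0.04,0,0,0,-1],[0,0,-0.02,0,0,0,-1],[0,0,0,0,0,0,-1],[0,0,0,0,0,0,-1],[0,0,0,0,0,0,-1],[0,0,0,0,0,0,-1]]]'; python3 d.py 419.5 283.3 9 -112.8
```

```text
time_s: 27.6
tool_pos: [0.4208, 0.2841, 0.0116]
tool_rot: [-0.001, 0.98, -0.197, 0.002]
contact_force: [-0.3, -0.1, -1.1]
opening: 0.0249
t 27.6 p [420.8 284.1  11.6] yaw -112.8 q6 2.42 F [-0.3 -0.1 -1.1] open 24.9
units [-0.009 -0.005 -0.017] [-0.004  0.007 -0.001]
```

```bash
python3 -m jog '[[[-0.005,0,-0.02,-0.002,0.003,0,-1],[0,0,0,0,0,0,-1],[0,0,-0.005,0,0,0,-1],[0,0,0,0,0,0,-1],[0,0,0,0,0,0,-1],[0,0,0,0,0,0,-1],[0,0,0,0,0,0,-1],[0,0,0,0,0,0,-1]]]'; python3 d.py 419.5 283.3 9 -112.8
```

```text
time_s: 28.6
tool_pos: [0.4205, 0.2844, 0.0088]
tool_rot: [-0.001, 0.98, -0.197, 0.001]
contact_force: [0.2, 0.0, 1.1]
opening: 0.025
t 28.6 p [420.5 284.4   8.8] yaw -112.8 q6 2.42 F [0.2 0.  1.1] open 25.0
units [-0.007 -0.007  0.001] [-0.002  0.005 -0.001]
```

Contact is felt, so I'll release and rise.

```bash
python3 -m jog '[[[0,0,0,0,0,0,0.41],[0,0,0,0,0,0,0.41],[0,0,0,0,0,0,0.41],[0,0,0,0,0,0,0.41],[0,0,0.1,0,0,0,0.41],[0,0,0.25,0,0,0,0.41],[0,0,0.25,0,0,0,0.41],[0,0,0.2,0,0,0,0.41]]]'; python3 d.py 454 34 140 -74.7
```

```text
time_s: 29.6
tool_pos: [0.4182, 0.2832, 0.1318]
tool_rot: [0.001, 0.98, -0.198, -0.001]
contact_force: [-0.2, 0.8, -0.8]
opening: 0.06
t 29.6 p [418.2 283.2 131.8] yaw -112.8 q6 2.42 F [-0.2  0.8 -0.8] open 60.0
units [ 0.238 -1.662  0.054] [ 0.003 -0.003  1.329]
```

```bash
python3 -m jog '[[[0.02,-0.12,0.02,0,0,0.1,0.41],[0.035,-0.24,0.01,0,0,0.19,0.41],[0.035,-0.25,0,0,0,0.2,0.41],[0.035,-0.25,0,0,0,0.2,0.41],[0.035,-0.25,0,0,0,0.2,0.41],[0.035,-0.25,0,0,0,0.2,0.41],[0.035,-0.2,0,0,0,0.17,0.41],[0.02,-0.1,0,0,0,0.07,0.41]]]'; python3 d.py 454 34 11 -74.7;  python3 - <<'E'
from plant import bot; import cv2,pickle; from h import *
s=bot.snapshot("scene"); pickle.dump(s,open("s3.pkl","wb"))
t=bot.snapshot("top"); pickle.dump(t,open("t3.pkl","wb"))
i=s["color"][110:150,265:330,::-1]; j=t["color"][190:270,85:155,::-1]
cv2.imwrite("pics/b1.png",cv2.resize(i,None,fx=10,fy=10,interpolation=0))
cv2.imwrite("pics/b2.png",cv2.resize(j,None,fx=7,fy=7,interpolation=0))
cv2.imwrite("pics/b3.png",s["color"][:,:,::-1])
E
```

```text
time_s: 30.6
tool_pos: [0.4608, 0.0291, 0.1524]
tool_rot: [-0.004, 0.989, 0.146, 0.009]
contact_force: [0.1, 0.4, 0.3]
opening: 0.0603
t 30.6 p [460.8  29.1 152.4] yaw -73.2 q6 1.17 F [0.1 0.4 0.3] open 60.3
units [-0.045  0.032 -0.943] [-0.02   0.034 -0.054]
```

View pics/b1.png

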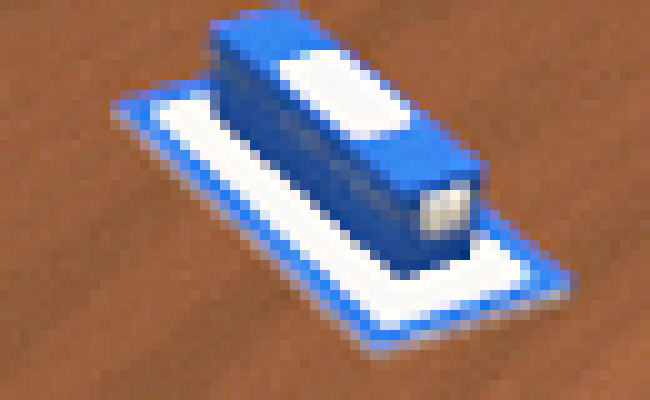

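View pics/b2.png

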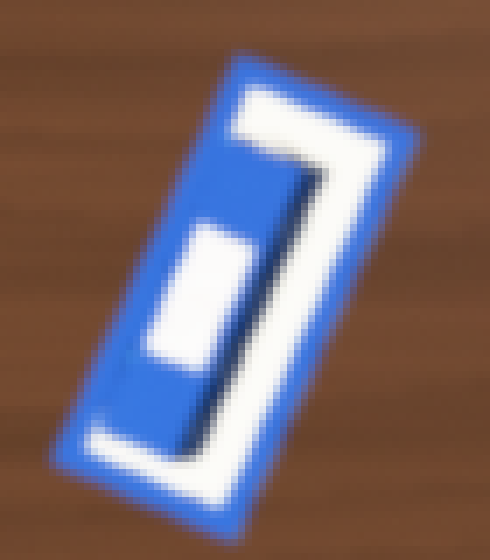

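View pics/b3.png

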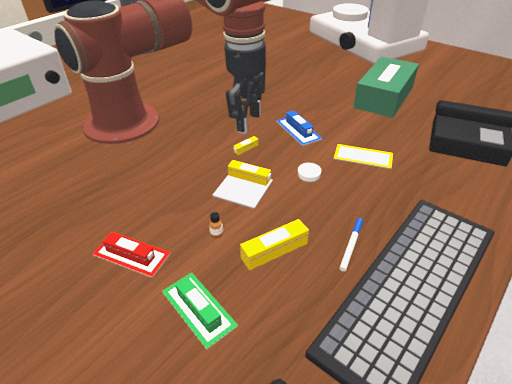

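```bash
python3 -c "
from e import *
for n,uv in(('s3.pkl',(299.2,118.9)),('t3.pkl',(113.1,231.9))): print('blue',e(ray(pickle.load(open(n,'rb')),uv,.033)[0],(419.5,283.3),-22.9))"
python3 -m jog '[[[-0.04,0.028,-0.08,-0.02,0.034,-0.054,0.41],[0,0,-0.1,0,0,0,0.41],[0,0,-0.12,0,0,0,0.41],[0,0,-0.12,0,0,0,0.41],[0,0,-0.1,0,0,0,0.41],[0,0,-0.06,0,0,0,0.41],[0,0,0,0,0,0,0.41],[0,0,0,0,0,0,0.41]]]'; python3 d.py 453.7 34 11 -74.7
```

```text
blue [-1.2  1.8]
blue [-0.6  1.8]
time_s: 31.7
tool_pos: [0.4545, 0.0357, 0.0618]
tool_rot: [-0.0, 0.991, 0.132, 0.001]
contact_force: [-0.1, 0.1, 0.8]
opening: 0.0601
t 31.7 p [454.5  35.7  61.8] yaw -74.8 q6 1.22 F [-0.1  0.1  0.8] open 60.1
units [-0.006 -0.012 -0.338] [-0.002  0.004  0.005]
```

Blue is within 2 mm. I'll continue down to yellow.

```bash
python3 -m jog '[[[-0.005,-0.01,-0.04,0,0.003,0.004,0.41],[0,0,-0.08,0,0,0,0.41],[0,0,-0.1,0,0,0,0.41],[0,0,-0.08,0,0,0,0.41],[0,0,-0.02,0,0,0,0.41],[0,0,-0.005,0,0,0,0.41],[0,0,0,0,0,0,0.41],[0,0,0,0,0,0,0.41]]]'; python3 d.py 453.7 34 11 -74.7
```

```text
time_s: 32.7
tool_pos: [0.4545, 0.034, 0.0106]
tool_rot: [-0.0, 0.991, 0.133, 0.001]
contact_force: [-0.2, -0.3, -0.3]
opening: 0.0602
t 32.7 p [454.5  34.   10.6] yaw -74.7 q6 1.21 F [-0.2 -0.3 -0.3] open 60.2
units [-0.005  0.     0.003] [-0.002  0.004  0.001]
```

```bash
python3 -m jog '[[[0,0,0,0,0,0,-1],[0,0,0,0,0,0,-1],[0,0,0,0,0,0,-1],[0,0,0,0,0,0,-1],[0,0,0,0,0,0,-1],[0,0,0,0,0,0,-1],[0,0,0,0,0,0,-1],[0,0,0.02,0,0,0,-1]]]'; python3 -m jog '[[[0,0,0.05,0,0,0,-1],[0,0,0.15,0,0,0,-1],[0,0,0.2,0,0,0,-1],[0,0,0.2,0,0,0,-1],[0,0,0.15,0,0,0,-1],[0,0,0.06,0,0,0,-1],[0,0,0,0,0,0,-1],[0,0,0,0,0,0,-1]]]'; python3 d.py 617.3 284 130 -68.1
python3 - <<'E'
from plant import bot; import cv2
s=bot.snapshot("scene"); i=s["color"][70:230,160:340,::-1]
cv2.imwrite("pics/b4.png",cv2.resize(i,None,fx=3,fy=3))
E
```

```text
time_s: 33.7
tool_pos: [0.4547, 0.034, 0.0143]
tool_rot: [-0.0, 0.991, 0.133, 0.001]
contact_force: [0.1, 0.5, -0.0]
opening: 0.0249
time_s: 34.7
tool_pos: [0.4531, 0.0341, 0.1404]
tool_rot: [-0.0, 0.991, 0.133, 0.001]
contact_force: [0.2, -0.5, -0.8]
opening: 0.0251
t 34.7 p [453.1  34.1 140.4] yaw -74.7 q6 1.21 F [ 0.2 -0.5 -0.8] open 25.1
units [ 1.095  1.666 -0.069] [-0.002  0.003  0.231]
```

View pics/b4.png

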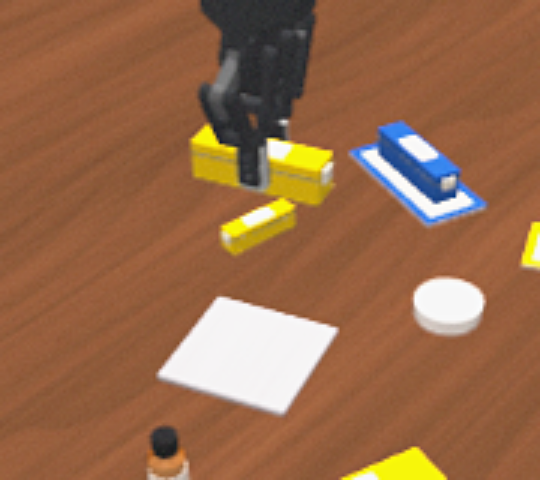

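Yellow is held level. I'll carry it to the yellow pad, passing well above the dish.

```bash
python3 -m jog '[[[0.07,0.11,0,0,0,0.02,-1],[0.15,0.22,0,0,0,0.03,-1],[0.15,0.23,0,0,0,0.03,-1],[0.15,0.23,0,0,0,0.03,-1],[0.15,0.23,0,0,0,0.03,-1],[0.15,0.23,0,0,0,0.03,-1],[0.14,0.21,0,0,0,0.03,-1],[0.07,0.11,0,0,0,0.02,-1]]]'; python3 d.py 617.3 284 30 -68.1
```

```text
time_s: 35.75
tool_pos: [0.6061, 0.2755, 0.1281]
tool_rot: [0.0, 0.982, 0.188, -0.008]
contact_force: [-0.8, 0.5, -0.5]
opening: 0.0254
t 35.75 p [606.1 275.5 128.1] yaw -68.4 q6 1.51 F [-0.8  0.5 -0.5] open 25.4
units [ 0.074  0.057 -0.654] [ 0.008 -0.031  0.01 ]
```

```bash
python3 -m jog '[[[0.065,0.05,-0.05,0.008,-0.03,0.01,-1],[0,0,-0.12,0,0,0,-1],[0,0,-0.15,0,0,0,-1],[0,0,-0.15,0,0,0,-1],[0,0,-0.1,0,0,0,-1],[0,0,-0.05,0,0,0,-1],[0,0,0,0,0,0,-1],[0,0,0,0,0,0,-1]]]'; python3 d.py 617.3 284 9 -68.1
```

```text
time_s: 36.75
tool_pos: [0.6127, 0.2805, 0.0231]
tool_rot: [0.001, 0.982, 0.189, -0.004]
contact_force: [0.5, -1.2, -0.5]
opening: 0.0252
t 36.75 p [612.7 280.5  23.1] yaw -68.2 q6 1.51 F [ 0.5 -1.2 -0.5] open 25.2
units [ 0.031  0.023 -0.094] [ 0.007 -0.017  0.002]
```

```bash
python3 -m jog '[[[0.028,0.02,0,0.006,-0.016,0.002,-1],[0,0,-0.03,0,0,0,-1],[0,0,-0.04,0,0,0,-1],[0,0,-0.02,0,0,0,-1],[0,0,0,0,0,0,-1],[0,0,0,0,0,0,-1],[0,0,0,0,0,0,-1],[0,0,0,0,0,0,-1]]]'; python3 d.py 617.3 284 9 -68.1
```

```text
time_s: 37.75
tool_pos: [0.6187, 0.2844, 0.0111]
tool_rot: [-0.0, 0.982, 0.19, 0.002]
contact_force: [-0.4, 0.2, -0.6]
opening: 0.0248
t 37.75 p [618.7 284.4  11.1] yaw -68.1 q6 1.51 F [-0.4  0.2 -0.6] open 24.8
units [-0.009 -0.003 -0.014] [-0.002  0.008 -0.001]
```

```bash
python3 -m jog '[[[0,0,-0.02,-0.001,0.004,0,-1],[0,0,0,0,0,0,-1],[0,0,-0.003,0,0,0,-1],[0,0,0,0,0,0,-1],[0,0,0,0,0,0,-1],[0,0,0,0,0,0,-1],[0,0,0,0,0,0,-1],[0,0,0,0,0,0,-1]]]'; python3 d.py 617.3 284 9 -68.1
```

```text
time_s: 38.75
tool_pos: [0.6192, 0.2846, 0.0086]
tool_rot: [-0.0, 0.982, 0.19, 0.001]
contact_force: [-0.5, -0.5, 2.2]
opening: 0.0249
t 38.75 p [619.2 284.6   8.6] yaw -68.1 q6 1.51 F [-0.5 -0.5  2.2] open 24.9
units [-0.013 -0.004  0.003] [-0.002  0.006 -0.001]
```

Contact is felt. I'll release, rise, and move back toward the middle so the cameras can see.

```bash
python3 -m jog '[[[0,0,0,0,0,0,0.41],[0,0,0,0,0,0,0.41],[0,0,0,0,0,0,0.41],[0,0,0,0,0,0,0.41],[0,0,0.1,0,0,0,0.41],[0,0,0.25,0,0,0,0.41],[0,0,0.3,0,0,0,0.41],[0,0,0.3,0,0,0,0.41]]]'; python3 -m jog '[[[-0.1,-0.1,0.1,0,0,0,0.41],[-0.15,-0.25,0.05,0,0,0,0.41],[-0.15,-0.25,0.05,0,0,0,0.41],[-0.15,-0.25,0,0,0,0,0.41],[-0.15,-0.25,0,0,0,0,0.41],[-0.1,-0.25,0,0,0,0,0.41],[-0.05,-0.1,0,0,0,0,0.41],[0,0,0,0,0,0,0.41]]]'
python3 - <<'E'
from plant import bot; import cv2,pickle; from h import *
s=bot.snapshot("scene"); pickle.dump(s,open("s4.pkl","wb"))
t=bot.snapshot("top"); pickle.dump(t,open("t4.pkl","wb"))
cv2.imwrite("pics/c1.png",cv2.resize(s["color"][140:172,325:400,::-1],None,fx=10,fy=10,interpolation=0))
cv2.imwrite("pics/c2.png",cv2.resize(t["color"][105:180,90:155,::-1],None,fx=7,fy=7,interpolation=0))
cv2.imwrite("pics/c3.png",cv2.vconcat([s["color"][80:360,:,::-1],t["color"][70:290,:,::-1]]))
E
```

```text
time_s: 39.75
tool_pos: [0.6155, 0.2833, 0.1516]
tool_rot: [0.0, 0.982, 0.19, -0.003]
contact_force: [0.6, 0.4, 0.2]
opening: 0.0603
time_s: 40.75
tool_pos: [0.4898, 0.0623, 0.2015]
tool_rot: [0.001, 0.982, 0.191, 0.012]
contact_force: [0.1, 0.4, -1.2]
opening: 0.0603
```

View pics/c1.png

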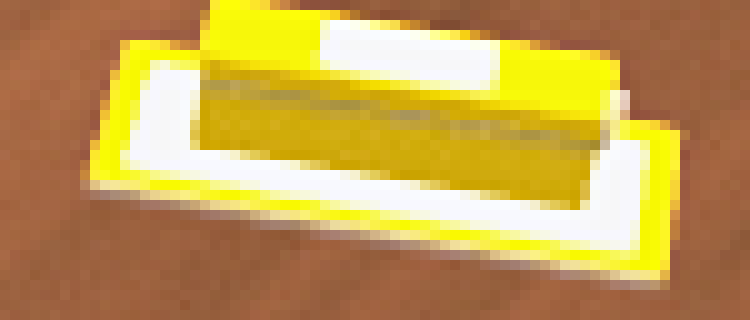

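View pics/c2.png

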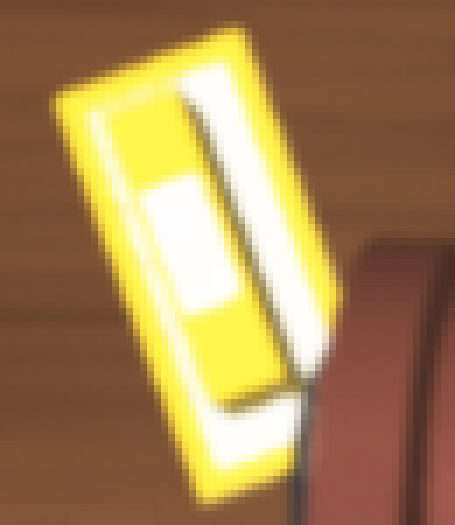

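View pics/c3.png

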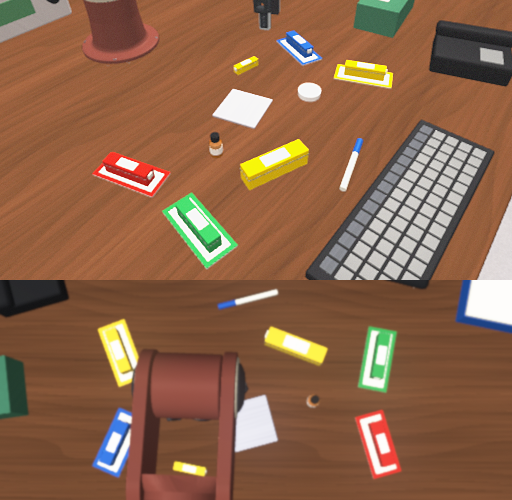

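```bash
python3 -c "
from e import *
for n,uv in(('s4.pkl',(365.4,145.1)),('t4.pkl',(116.6,139.4))): print('yellow',e(ray(pickle.load(open(n,'rb')),uv,.033)[0],(617.3,284),21.9))
# bottle/dish shift between first and last scene pictures
a=pickle.load(open('scene.pkl','rb'))['color'].astype(int); b=pickle.load(open('s4.pkl','rb'))['color'].astype(int)
for nm,r in(('bottle',(205,240,205,227)),('dish',(160,185,294,326))): print(nm,np.abs(a-b)[r[0]:r[1],r[2]:r[3]].mean().round(2),np.abs(a-b)[r[0]:r[1],r[2]:r[3]].max())
"; python3 d.py 490 62 201 -68
```

```text
yellow [0.5 0.6]
yellow [1.1 0.3]
bottle 16.97 36
dish 13.85 38
t 40.85 p [490.2  63.2 201.3] yaw -67.9 q6 1.16 F [ 0.3 -0.4  0.1] open 60.1
units [-0.001 -0.008 -0.002] [-0.007  0.045 -0.003]
```

```bash
python3 -c "
from plant import bot
print(bot.sign_off())"
```

```text
the job is handed in; nothing more can be done
None
```

I took the stack apart in the order green, red, blue, yellow, set each mailer flat on the pad of its own colour, and handed the job in at about 41 s. Sign-off gives no verdict, so what follows rests on my own checks.

| Mailer | Along pad (mm, limit 12.5) | Across pad (mm, limit 10.5) |
|---|---|---|
| Green | about 4 | -1 |
| Red | about 1.5 | -1.5 |
| Blue | about -1 | 2 |
| Yellow | about 1 | 0.5 |

- **How measured:** I read each label centre by eye from enlarged crops in both camera views, and the two views agreed to within 1 mm. Green, red and blue were measured just after each was placed. The final pictures show all four lying flat inside their borders.
- **Orientation:** I did not measure the mailers' angles separately. They rest on the gripper angle at release, which matched each pad, and on the pictures.
- **Bottle and dish:** The final scene picture shows both standing where they were. The before/after comparison was not zero (peak difference 36–38 of 255). I put that down to a brightness change, because a shifted edge should differ much more.
- **Checks that disagreed:** My first automatic check of green gave wrong numbers, because it picked up the white pad field instead of the label. An automatic reading of blue on the stack failed the same way, by merging its label with the white tray. I redid both by hand.

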